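# Feel along a wheel rim for dents

## Task

Check the rim of the small wheel for dents by touch: with the fingers shut, set the fingertips gently on the rim's flat upper face beside the valve, then run them along that face, the shorter way round, as far as the reflector, touching it lightly all along, and lift off. Do not press the wheel hard down on its sprung stand (it may sink by up to 12 mm), do not grip or pull it up, and leave the other things on the bench where they are.

Things in the scene. Friction and masses are not known exactly. Their poses are not given: they have to be found in the camera images.
- wheel_centre (a point): small spoked bicycle wheel lying flat, hub upright. This point: the wheel's centre at the height of the rim's flat upper face (95 mm above the bench when untouched). That face is a ring of inner radius 92, outer radius 114; the black rim is 22 mm thick below it. The hub is 40 mm across and stands 34 mm above the face; all else lies lower at the rim
- p0 (a point): point on the rim's flat upper face, mid-width, 103 mm from the wheel's centre and 0 degrees counter-clockwise (from above) of the valve; the start: beside the valve, a brass stem 30 mm long and 8 to 11 mm thick that points from the rim in towards the hub, below the face
- p1 (a point): point on the rim's flat upper face, mid-width, 103 mm from the wheel's centre and 28 degrees counter-clockwise (from above) of the valve; 1/5 of the way along the arc from valve to reflector
- p2 (a point): point on the rim's flat upper face, mid-width, 103 mm from the wheel's centre and 56 degrees counter-clockwise (from above) of the valve; 2/5 of the way along the arc from valve to reflector
- p3 (a point): point on the rim's flat upper face, mid-width, 103 mm from the wheel's centre and 83 degrees counter-clockwise (from above) of the valve; 3/5 of the way along the arc from valve to reflector
- p4 (a point): point on the rim's flat upper face, mid-width, 103 mm from the wheel's centre and 111 degrees counter-clockwise (from above) of the valve; 4/5 of the way along the arc from valve to reflector
- p5 (a point): point on the rim's flat upper face, mid-width, 103 mm from the wheel's centre and 139 degrees counter-clockwise (from above) of the valve; the finish: beside the reflector, a flat white 46 x 26 x 9 mm plate lying against the inside of the rim, below the face
- wheel (a joint): how far the wheel has sunk straight down on its sprung bench stand, in m: 0 untouched, grows as the rim is pressed, 0.8 N per mm, stop at 0.016, negative if pulled up; the wheel neither tips nor turns and springs back when left
- nipple_jar_mid (a point): small grey plastic jar, 26 mm across, 30 mm high, standing under the spokes inside the rim; the point is its centre, half-way up; leave it alone
- grease_tin_mid (a point): plain aluminium tin, 54 mm across, 32 mm high, beside the wheel; the point is its centre, half-way up; leave it alone
- spoke_key_mid (a point): dark steel spoke key, a 38 mm disc 10 mm high with a 20 mm tab, beside the wheel; the point is its centre, half-way up; leave it alone
- lockring_mid (a point): steel lockring, 42 mm across, 12 mm high, beside the wheel; the point is its centre, half-way up; leave it alone
- screwdriver: screwdriver lying to the left of the wheel; the point is its origin; leave it alone
- drink_bottle_mid (a point): drinking bottle, 70 mm across, 190 mm high, to the right; the point is its centre, half-way up; leave it alone
- mug_mid (a point): mug, 80 mm across, 90 mm high, to the left; the point is its centre, half-way up; leave it alone
Things that resemble listed ones, but are neither listed nor needed, are in the scene too. What is shaped like the part that bears wheel_centre but turquoise is not meant.

How it is judged:
On the way, in this order (a step that is already met when the one before it is completed fails the run):
1. fingertips resting on the rim beside the valve (horizontal distance between the grasp point and p0 below 0.02 m and contact force between the fingers and wheel above 0.3 N and value of joint wheel above 0.0005 m), for 0.05 s.
2. fingertips, pressing lightly on the rim, pass point p1 on the arc (horizontal distance between the grasp point and p1 below 0.02 m and contact force between the fingers and wheel above 0.3 N and value of joint wheel above 0.0005 m), for 0.05 s.
3. fingertips, pressing lightly on the rim, pass point p2 on the arc (horizontal distance between the grasp point and p2 below 0.02 m and contact force between the fingers and wheel above 0.3 N and value of joint wheel above 0.0005 m), for 0.05 s.
4. fingertips, pressing lightly on the rim, pass point p3 on the arc (horizontal distance between the grasp point and p3 below 0.02 m and contact force between the fingers and wheel above 0.3 N and value of joint wheel above 0.0005 m), for 0.05 s.
5. fingertips, pressing lightly on the rim, pass point p4 on the arc (horizontal distance between the grasp point and p4 below 0.02 m and contact force between the fingers and wheel above 0.3 N and value of joint wheel above 0.0005 m), for 0.05 s.
6. fingertips, still pressing lightly on the rim, reach the reflector (horizontal distance between the grasp point and p5 below 0.02 m and contact force between the fingers and wheel above 0.3 N and value of joint wheel above 0.0005 m), for 0.05 s.
At the end, for the whole second after the job is handed in: The rim was touched by the fingers (over 0.3 N, sunk over 0.5 mm) with the grasp point within 20 mm sideways of p0, p1, p2, p3, p4 and p5 in that order; at the end the wheel is back at its free height (within 1.5 mm) and every bystander is within 25 mm of its first place (value of joint wheel between -0.0015 and 0.0015 m and distance of each of nipple_jar_mid, grease_tin_mid, spoke_key_mid, lockring_mid, screwdriver, drink_bottle_mid, mug_mid from where it was at the start of the episode below 0.025 m).
It fails at once if the wheel is pressed down by more than 13 mm (value of joint wheel above 0.013 m).
It fails at once if the wheel is pulled up by more than 6 mm (value of joint wheel below -0.006 m).
It fails at once if the fingers reach down around or inside the rim, as for a grasp (horizontal distance between the grasp point and wheel_centre below 0.13 m and height (world z) of the grasp point below 0.088 m).
It fails at once if a bystander is moved by more than 25 mm or lifted (distance of any of nipple_jar_mid, grease_tin_mid, spoke_key_mid, lockring_mid, screwdriver, drink_bottle_mid, mug_mid from where it was at the start of the episode above 0.025 m).
It also fails if it takes over 48 s, if anything falls off the work surface, if the arm or the gripper's body presses on something with over 40 N, if the wrist force passes 120 N, or if a joint passes its speed limit or range.

## Robot

A 7-joint arm with a two-finger parallel gripper is mounted at the origin on the work surface. World frame = base frame: x ahead of the robot, y to its left, z up, the work surface at z = 0. Lengths are in m, angles in rad, forces in N, time in s.
With the tool pointing down it reaches from about 0.35 to 0.775 m from the base axis. Payload 3.1 kg.
Tool frame: the origin (TCP) lies on the centre line of the jaws, within the pads' length; the fingertips stand 19 mm ahead of it and the grasp point (between the pads) is the TCP; x points along the fingers, z is the direction in which the jaws open and shut, and the axes are right-handed (so a half turn about x gives the same grasp; the last joint's range is limited). The gripper opens to 85 mm and grips with 20 to 120 N. Pads are 22 mm wide; open, the fingers measure 114 mm over their backs; the gripper's body (76 mm by 85 mm) begins 54 mm behind the grasp point. The pads swing forward as they close: fully open they stand 13 mm farther back than shut.
Start: joints at [-1.251, 0.311, 0.014, 1.512, -0.004, 1.319, -0.027], TCP at [0.195, 0.514, 0.25] pointing down, gripper open.
Joint ranges: [-2.7, 2.7], [-0.3, 1.91], [-1.27, 1.3], [0.12, 2.57], [-1.44, 4.58], [0.2, 2.03], [-3.05, 3.05]. Speed limits (rad/s): [2.79, 2.79, 3.14, 3.14, 3.14, 3.14, 3.14].

## Interface

Orientations are given as a rotation vector (axis times angle).
In Python, from cell import arm gives the robot as it stands. The module is installed in compiled form; this text tells all that it offers.
- The arm moves only by the shell command python3 -m inch 'ROWS' [FORCE]. ROWS is text: rows parted by semicolons, each of 7 numbers parted by spaces: the shift along the tool's x, y, z in mm, then the turn, a rotation vector about the tool's x, y, z in degrees, then the opening, from -1 (shut) to 1 (fully open). In form: x y z ax ay az jaw; .... A call has 1 to 8 rows; each row is the pose to reach, as a shift and turn from the pose measured when the call began, along the tool's axes at that moment; what a row does not reach only later rows make up. A row lasts 1/10 s, in which the tool goes at most 50 mm and 8.59 degrees, less where a joint would pass 70% of its speed; a pose out of reach is approached as far as the arm can. A call with a gripper value outside its range is refused whole. The fingers move at their own pace and stop on an object; FORCE is the grip in N (left out, the last holds). Time passes only in rows, so rows that repeat a pose let the fingers close. It gives the time, the measured TCP pose, the force and the opening at its end, in the units of the state.
- arm.sense(): the state, without advancing time (a new reading comes with each control period).
- arm.capture(name): name is "scene" or "top"; returns the picture (480x640x3 uint8, blue, green, red); there is no depth.
- arm.camera_model(name): a dict with "fx", "fy", "cx", "cy" (pixels), "dist_coeffs" ([k1, k2, p1, p2, k3] as OpenCV has them; the pictures are not rectified), "R" (3x3) and "t" (3): a world point X has camera coordinates R X + t. Camera axes: x right, y down, z forward; pixel columns grow to the right and rows downward; lengths in m; the calibration is good to about 2 mm. A picture is of the moment at which its call begins. camera_model takes no time and is no camera call.
- arm.job_done(): hands the job in, once; it reports no verdict.
The state is a dict: "time": time; "qpos": joint angles; "joint_velocities": joint speeds; "joint_torque": joint torques, N m; "tool_pos": TCP position; "eef_rot": TCP orientation; "ft_force": force on the tool from outside, world axes, zero at the start; "moment": the same for the moment, N m; "finger_gap": finger opening in m.
Only numpy, scipy, OpenCV 4.12 (cv2) and the standard library are available. Lean on these libraries where they do the work, as an engineer would, in place of code of your own. Each camera call takes 0.05 s, during which the arm holds its last target.

## Working session

There is one attempt and no reset: what is moved stays moved. The work goes in short steps, Python scripts to look and compute and a shell command to move; the robot and the scene stay as the last step left them, time stands still between calls to the robot, and variables do not carry over. Pictures are saved under pics/ and viewed, and the job is handed in when it is done.

```bash
mkdir -p pics; python3 - <<'E'
from cell import arm
import cv2
for n in("scene","top"):
    cv2.imwrite(f"pics/{n}0.png",arm.capture(n)); m=arm.camera_model(n); print(n,m)
s=arm.sense();print({k:s[k] for k in("time","tool_pos","eef_rot","ft_force","finger_gap")})
E
```

```text
scene {'fx': 531.5881918263827, 'fy': 531.5881918263827, 'cx': 315.39525010671855, 'cy': 241.4321996214186, 'dist_coeffs': array([-0.05969417,  0.        ,  0.        ,  0.        ,  0.        ]), 'R': array([[ 0.7975238 ,  0.603263  , -0.00543507],
       [ 0.41299662, -0.55251123, -0.72399249],
       [-0.43976082,  0.57515658, -0.68978644]]), 't': array([-0.40407562, -0.12493759,  1.45497599])}
top {'fx': 470.12714307702447, 'fy': 470.12714307702447, 'cx': 313.37181661947307, 'cy': 238.95988654548216, 'dist_coeffs': array([-0.11379018,  0.        ,  0.        ,  0.        ,  0.        ]), 'R': array([[-0.02492086, -0.99965189,  0.00866286],
       [-0.99589728,  0.02407133, -0.08723066],
       [ 0.08699176, -0.01080119, -0.99615047]]), 't': array([0.00979403, 0.52614545, 1.09789409])}
{'time': 0.1, 'tool_pos': array([0.19446206, 0.51383457, 0.24933028]), 'eef_rot': array([-0.94003248,  1.36056272,  0.93790676]), 'ft_force': array([-0.7789633,  0.8601777, -0.0380529]), 'finger_gap': 0.08541386256548773}
```

View pics/scene0.png

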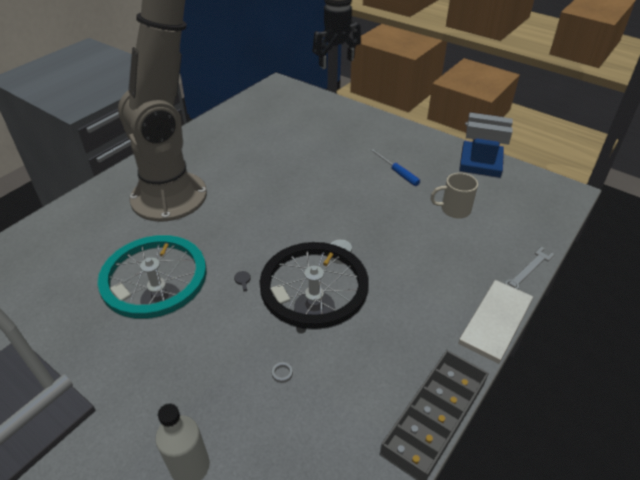

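View pics/top0.png

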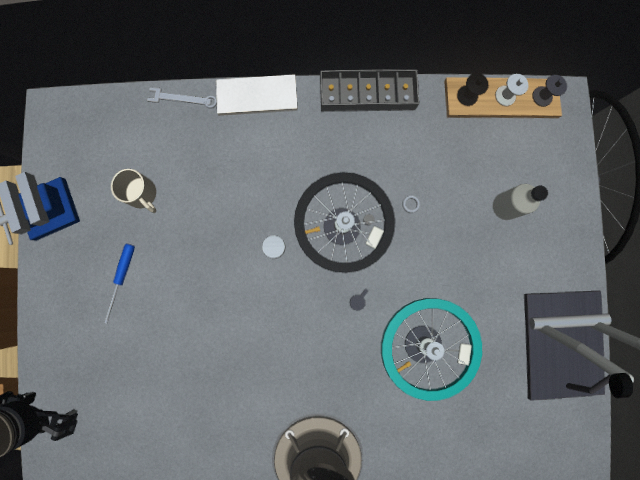

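The top view shows the black wheel at about (345,222), its valve at (313,230), and the reflector at (375,237). The arc from valve to reflector runs along the robot side of the rim. Next I'll measure these.

```bash
cat > h.py <<'E'
import cv2,numpy as np
from cell import arm
from scipy.optimize import least_squares
def ray(n,px,z):
    m=arm.camera_model(n);K=np.array([[m['fx'],0,m['cx']],[0,m['fy'],m['cy']],[0,0,1]])
    u=cv2.undistortPoints(np.array(px,float).reshape(-1,1,2),K,m['dist_coeffs']).reshape(-1,2)
    R,t=np.array(m['R']),np.array(m['t']);d=np.c_[u,np.ones(len(u))]@R;c=-R.T@t
    return c+d*((z-c[2])/d[:,2])[:,None]
E
python3 - <<'E'
from h import *
for n,c,r in(("top",(345,222),60),("scene",(314,284),62)):
    im=cv2.imread(f"pics/{n}0.png");hsv=cv2.cvtColor(im,cv2.COLOR_BGR2HSV)
    roi=np.zeros(im.shape[:2],np.uint8);cv2.circle(roi,c,r,255,-1)
    blk=((im.max(2)<50)&(roi>0)).astype(np.uint8)
    cs,_=cv2.findContours(blk,cv2.RETR_EXTERNAL,cv2.CHAIN_APPROX_NONE);k=max(cs,key=cv2.contourArea)
    print(n,cv2.boundingRect(k))
    P=ray(n,k.reshape(-1,2),.095)[:,:2]
    f=least_squares(lambda p:np.hypot(*(P-p[:2]).T)-p[2],[*P.mean(0),.114],loss='soft_l1',f_scale=.002);print(f.x,np.abs(f.fun).mean())
    C=f.x[:2]
    val=((hsv[...,0]>8)&(hsv[...,0]<28)&(hsv[...,1]>130)&(roi>0)&(hsv[...,2]>90))
    v=np.argwhere(val)[:,::-1]; 
    wh=((im.min(2)>185)&(roi>0)).astype(np.uint8)
    nn,l,st,ce=cv2.connectedComponentsWithStats(wh)
    print("valve",len(v),v.mean(0))
    pv=ray(n,v.mean(0),.084)[0][:2];print(np.hypot(*(pv-C)),np.degrees(np.arctan2(*(pv-C)[::-1])))
    for i in range(1,nn):
        if st[i,4]>25:
            pr=ray(n,ce[i],.082)[0][:2];print("wh",st[i],ce[i],np.hypot(*(pr-C)),np.degrees(np.arctan2(*(pr-C)[::-1])))
from scipy.spatial.transform import Rotation as R
print(R.from_rotvec(arm.sense()['eef_rot']).as_matrix().round(3))
E
```

```text
top (312, 173, 82, 76)
[ 0.5663564  -0.07576642  0.0949161 ] 0.0062992566288689565
valve 39 [312.69230769 229.92307692]
0.07840506978703607 108.55514760654671
wh [367 227  16  21 188] [374.42021277 236.76595745] 0.07840192794261171 -123.82207521660261
scene (260, 243, 108, 89)
[ 0.56346019 -0.08060184  0.11515383] 0.002397491964490435
valve 37 [328.13513514 258.08108108]
0.0857852717158244 105.49079255784093
[[-0.001 -0.935  0.354]
 [-0.002  0.354  0.935]
 [-1.    -0.    -0.002]]
```

```bash
python3 - <<'E'
from h import *
im=cv2.imread("pics/top0.png");print(im.max(2)[222,285:312],im.max(2)[165:195,345],im.max(2)[222,380:402],im.max(2)[250:280,345])
for th in(60,70,80):
  for n,c,r in(("top",(345,222),60),("scene",(314,284),62)):
    im=cv2.imread(f"pics/{n}0.png")
    roi=np.zeros(im.shape[:2],np.uint8);cv2.circle(roi,c,r,255,-1)
    blk=((im.max(2)<th)&(roi>0)).astype(np.uint8)
    cs,_=cv2.findContours(blk,cv2.RETR_EXTERNAL,cv2.CHAIN_APPROX_NONE);k=max(cs,key=cv2.contourArea)
    P=ray(n,k.reshape(-1,2),.095)[:,:2]
    f=least_squares(lambda p:np.hypot(*(P-p[:2]).T)-p[2],[*P.mean(0),.114],loss='soft_l1',f_scale=.002);
    g=least_squares(lambda p:np.hypot(*(P-p[:2]).T)-.114,f.x[:2],loss='soft_l1',f_scale=.002)
    C=f.x[:2];print(th,n,cv2.boundingRect(k),f.x,np.abs(f.fun).mean(),g.x)
    v={"top":(312.7,229.9),"scene":(328.1,258.1)}[n];pv=ray(n,v,.084)[0][:2];print(pv,np.hypot(*(pv-C)),np.degrees(np.arctan2(*(pv-C)[::-1])))
    v={"top":(374.4,236.8),"scene":(280.5,294.5)}[n];pv=ray(n,v,.086)[0][:2];print(pv,np.hypot(*(pv-C)),np.degrees(np.arctan2(*(pv-C)[::-1])))
    # hub top
im=cv2.imread("pics/top0.png")[160:285,280:410]
cv2.imwrite("pics/crop.png",cv2.resize(im,None,fx=4.5,fy=4.5,interpolation=2))
E
```

```text
[135 139 140 139 139 141 135 139 137  66  51  46  54  51  51  53  52  51
  62 128 139 134 121 131 149 167 172] [134 129 137 138 136 141 125  92  51  48  49  49  51  49  50  53  41  46
  93 135 141 140 142 141 139 139 144 141 130 123] [135 136 138 121  63  42  50  52  51  53  51  51  49  50  65 107 137 137
 135 136 135 136] [185 194 178 165 150 128 123 137 155 149 141 137  98  53  54  50  50  50
  53  55  52  52  69 115 138 141 142 143 143 143]
60 top (294, 173, 100, 99) [ 0.55749741 -0.0720667   0.1111339 ] 0.0005765279451430972 [ 0.55753706 -0.071989  ]
[ 0.54145851 -0.00145568] 0.07240968519087275 102.79727331933151
[ 0.52228509 -0.14028479] 0.07676988552445206 -117.30154875466951
60 scene (260, 242, 108, 91) [ 0.56362928 -0.0805992   0.11581968] 0.0025519124964934713 [ 0.56369632 -0.08047825]
[0.54052111 0.00197437] 0.08574603404638488 105.63425248264436
[ 0.5253945  -0.14193204] 0.07227458545763643 -121.9393379392035
70 top (294, 173, 101, 100) [ 0.55760872 -0.07213311  0.11158329] 0.0005972213241456176 [ 0.5576424 -0.0721526]
[ 0.54145851 -0.00145568] 0.07249916094392672 102.87143255105649
[ 0.52228509 -0.14028479] 0.07676203923317662 -117.39811329794102
70 scene (259, 242, 110, 91) [ 0.56347673 -0.08042848  0.1163833 ] 0.0025677949080715645 [ 0.56361421 -0.08036092]
[0.54052111 0.00197437] 0.08554057079550784 105.56666955859363
[ 0.5253945  -0.14193204] 0.07233909578513845 -121.76526516475928
80 top (294, 172, 101, 101) [ 0.55756305 -0.07215659  0.11185   ] 0.0005977687215376454 [ 0.5575579  -0.07221197]
[ 0.54145851 -0.00145568] 0.07251188840727193 102.83212011063937
[ 0.52228509 -0.14028479] 0.07672018745861649 -117.37589846740438
80 scene (259, 242, 110, 92) [ 0.56335341 -0.08043201  0.11724133] 0.0026777543785235403 [ 0.56376931 -0.08033266]
[0.54052111 0.00197437] 0.08551096016467774 105.48643533751219
[ 0.5253945  -0.14193204] 0.07227124674636258 -121.68361468795825
```

View pics/crop.png

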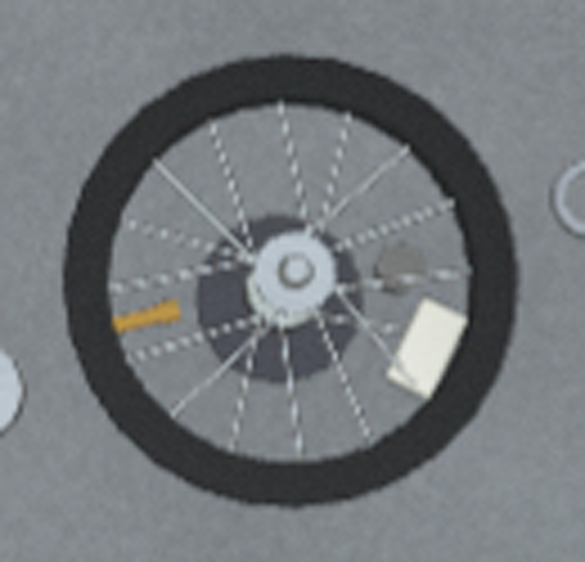

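The top fit is good: centre (0.558, -0.073), valve at 103°, reflector at 242°, a difference of 140° against the expected 139°. I'll move over with the fingers shut and align the tool with the world axes on the way.

```bash
python3 -m inch '0 -20 -13 -3 0 0 -1; 0 -53 -36 -6 0 0 -1; 0 -86 -59 -9 0 0 -1; 0 -119 -82 -12 0 0 -1; 0 -152 -104 -15 0 0 -1; 0 -185 -127 -18 0 0 -1; 0 -218 -149 -20.7 0 0 -1; 0 -240 -164 -20.7 0 0 -1' 20; cat >> h.py <<'E'
from scipy.spatial.transform import Rotation as Ro
C=np.array([.558,-.073]);A=[103,131,159,186,214,242]
PT=[C+.103*np.array([np.cos(np.radians(a)),np.sin(np.radians(a))]) for a in A]
def st(i=0):
    s=arm.sense();R=Ro.from_rotvec(s['eef_rot']).as_matrix()
    print(s['time'],np.round(s['tool_pos'],4),np.round(s['ft_force'],2),round(s['finger_gap'],4));print(R.round(3).tolist(),np.round(s['qpos'],2))
    d=s['tool_pos'][:2]-C;print('r',np.hypot(*d)*1e3,'ang',np.degrees(np.arctan2(d[1],d[0]))%360)
    for a in range(103,243,7):
        p=C+.103*np.array([np.cos(np.radians(a)),np.sin(np.radians(a))])
        print(a,np.round(1e3*R.T@(np.r_[p,s['tool_pos'][2]]-s['tool_pos']),0),end='; ')
E
python3 -c "from h import *;st()"
```

```text
time: 0.9
tool_pos: [0.3624, 0.2722, 0.2494]
eef_rot: [-1.209, 1.214, 1.205]
ft_force: [0.1, 0.4, 0.4]
finger_gap: -0.0005
0.9 [0.3624 0.2722 0.2494] [0.06 0.39 0.36] -0.0005
[[-0.0, -1.0, 0.004], [-0.003, 0.004, 1.0], [-1.0, 0.0, -0.003]] [-0.84  0.11  0.17  1.76 -0.02  1.27  0.9 ]
r 396.74830889671125 ang 119.53339918372663
103 [   1. -173. -244.]; 110 [   1. -161. -248.]; 117 [   1. -150. -253.]; 124 [   1. -139. -259.]; 131 [   1. -129. -267.]; 138 [   1. -120. -276.]; 145 [   1. -112. -286.]; 152 [   1. -106. -296.]; 159 [   1. -100. -308.]; 166 [   1.  -97. -320.]; 173 [   1.  -95. -332.]; 180 [   1.  -94. -345.]; 187 [   1.  -95. -357.]; 194 [   1.  -97. -370.]; 201 [   1. -101. -382.]; 208 [   1. -106. -393.]; 215 [   1. -113. -404.]; 222 [   1. -120. -414.]; 229 [   1. -129. -422.]; 236 [   1. -139. -430.];
```

```bash
python3 -m inch '0 -25 -34 0 0 0 -1; 0 -50 -69 0 0 0 -1; 10 -75 -104 0 0 0 -1; 25 -100 -139 0 0 0 -1; 45 -125 -174 0 0 0 -1; 65 -150 -209 0 0 0 -1; 90 -170 -238 0 0 0 -1; 105 -173 -244 0 0 0 -1'; python3 -m inch '0 0 0 0 0 0 -1; 0 0 0 0 0 0 -1'
python3 - <<'E'
from h import *
st()
for n,b in(("top",(160,285,280,410)),("scene",(200,340,240,390))):
    im=arm.capture(n);cv2.imwrite(f"pics/{n}1.png",cv2.resize(im[b[0]:b[1],b[2]:b[3]],None,fx=4,fy=4,interpolation=2))
E
```

```text
time: 1.7
tool_pos: [0.5353, 0.021, 0.1431]
eef_rot: [-1.206, 1.222, 1.198]
ft_force: [-0.5, 0.2, 0.2]
finger_gap: -0.0
time: 1.9
tool_pos: [0.5347, 0.0205, 0.1426]
eef_rot: [-1.205, 1.224, 1.199]
ft_force: [0.1, 0.4, -0.1]
finger_gap: 0.0003
1.9 [0.5347 0.0205 0.1426] [ 0.05  0.36 -0.06] 0.0003
[[-0.004, -1.0, 0.012], [-0.009, 0.012, 1.0], [-1.0, 0.003, -0.009]] [-0.37  0.38  0.39  1.72 -0.15  1.07  1.62]
r 96.40358142683347 ang 104.00171769890993
103 [-0. -0.  7.]; 110 [ 0. 12.  3.]; 117 [ 0. 23. -2.]; 124 [ 0. 34. -9.]; 131 [  0.  44. -16.]; 138 [  0.  53. -25.]; 145 [  1.  61. -35.]; 152 [  1.  67. -46.]; 159 [  1.  72. -58.]; 166 [  1.  76. -70.]; 173 [  1.  78. -82.]; 180 [  1.  79. -95.]; 187 [   1.   78. -107.]; 194 [   1.   75. -119.]; 201 [   1.   71. -131.]; 208 [   1.   66. -143.]; 215 [   2.   59. -153.]; 222 [   2.   51. -163.]; 229 [   2.   42. -172.]; 236 [   2.   32. -179.];
```

View images.

View pics/scene1.png

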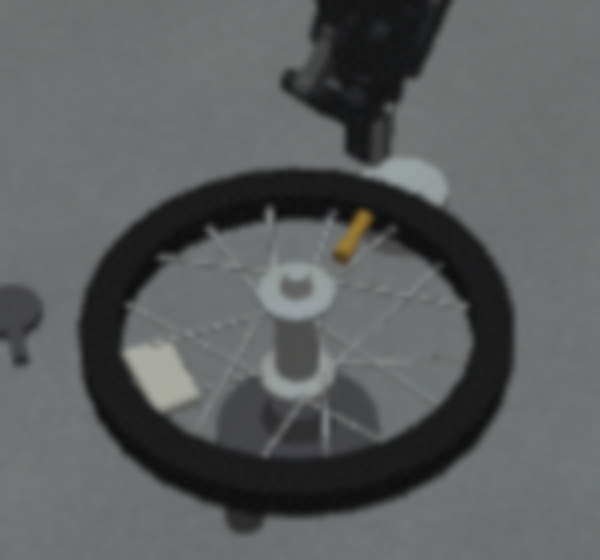

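View pics/top1.png

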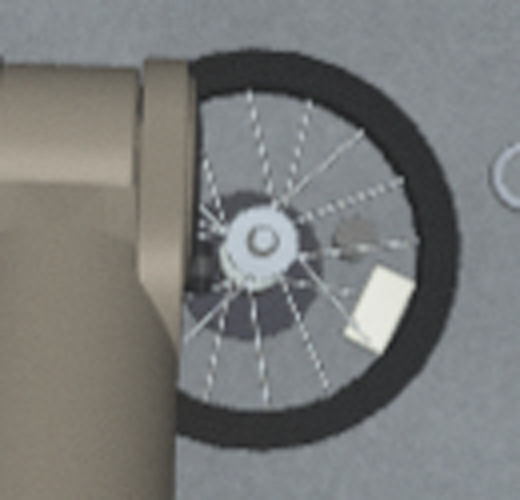

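The scene view shows the shut fingertips at crop pixel (365,160), just above the rim beside the brass valve at (355,235). Now I'll lower them in small steps.

```bash
python3 -m inch '8 0 4 0 0 0 -1; 16 0 7 0 0 0 -1; 22 0 7 0 0 0 -1; 25 0 7 0 0 0 -1; 25 0 7 0 0 0 -1; 25 0 7 0 0 0 -1'; python3 -c "from h import *;st()"
```

```text
time: 2.6
tool_pos: [0.5356, 0.0289, 0.1189]
eef_rot: [-1.207, 1.22, 1.199]
ft_force: [0.3, -0.3, 0.8]
finger_gap: -0.0002
2.6 [0.5356 0.0289 0.1189] [ 0.32 -0.28  0.83] -0.0002
[[-0.001, -1.0, 0.01], [-0.007, 0.01, 1.0], [-1.0, 0.0, -0.007]] [-0.38  0.41  0.38  1.75 -0.17  1.02  1.62]
r 104.37358017722379 ang 102.38504129026992
103 [ 0.  1. -2.]; 110 [ 0. 13. -5.]; 117 [  0.  24. -10.]; 124 [  0.  35. -17.]; 131 [  0.  45. -25.]; 138 [  0.  54. -34.]; 145 [  0.  62. -43.]; 152 [  0.  68. -54.]; 159 [  1.  73. -66.]; 166 [  1.  77. -78.]; 173 [  1.  79. -90.]; 180 [   1.   80. -103.]; 187 [   1.   79. -115.]; 194 [   1.   76. -128.]; 201 [   1.   72. -140.]; 208 [   1.   67. -151.]; 215 [   1.   60. -162.]; 222 [   1.   52. -171.]; 229 [   1.   43. -180.]; 236 [   1.   33. -188.];
```

```bash
python3 -m inch '3 0 -2 0 0 0 -1; 5 0 -2 0 0 0 -1; 7 0 -2 0 0 0 -1; 7 0 -2 0 0 0 -1; 7 0 -2 0 0 0 -1'; python3 -m inch '2 0 0 0 0 0 -1;3 0 0 0 0 0 -1; 3 0 0 0 0 0 -1; 3 0 0 0 0 0 -1';  python3 -c "from h import *;st()"
```

```text
time: 3.1
tool_pos: [0.5358, 0.0263, 0.1121]
eef_rot: [-1.207, 1.22, 1.198]
ft_force: [-0.1, -2.4, 1.5]
finger_gap: -0.0001
time: 3.5
tool_pos: [0.5358, 0.0263, 0.1093]
eef_rot: [-1.207, 1.22, 1.198]
ft_force: [-0.3, -0.7, 4.3]
finger_gap: -0.0
3.5 [0.5358 0.0263 0.1093] [-0.35 -0.7   4.3 ] -0.0
[[0.0, -1.0, 0.01], [-0.008, 0.01, 1.0], [-1.0, -0.0, -0.008]] [-0.37  0.42  0.38  1.76 -0.17  1.    1.63]
r 101.74412028418911 ang 102.58047954560698
103 [-0.  1.  1.]; 110 [ 0. 13. -3.]; 117 [ 0. 25. -8.]; 124 [  0.  35. -14.]; 131 [  0.  45. -22.]; 138 [  0.  54. -31.]; 145 [  0.  62. -41.]; 152 [  0.  68. -52.]; 159 [  0.  73. -63.]; 166 [  1.  77. -75.]; 173 [  1.  79. -88.]; 180 [   1.   80. -100.]; 187 [   1.   79. -113.]; 194 [   1.   76. -125.]; 201 [   1.   73. -137.]; 208 [   1.   67. -148.]; 215 [   1.   61. -159.]; 222 [   1.   53. -169.]; 229 [   1.   44. -177.]; 236 [   1.   34. -185.];
```

Contact is made: 4.3 N, about 5 mm sunk. Now I'll slide towards p1.

```bash
python3 -m inch '0 7 -1 0 0 0 -1; 0 13 -3 0 0 0 -1; 0 19 -5 0 0 0 -1; 0 25 -8 0 0 0 -1; 0 30 -11 0 0 0 -1; 0 35 -14 0 0 0 -1; 0 40 -18 0 0 0 -1; 0 45 -22 0 0 0 -1';  python3 -c "from h import *;st()"
```

```text
time: 4.3
tool_pos: [0.4901, 0.0047, 0.1095]
eef_rot: [-1.207, 1.22, 1.198]
ft_force: [2.2, 2.3, 4.7]
finger_gap: -0.0001
4.3 [0.4901 0.0047 0.1095] [2.21 2.25 4.68] -0.0001
[[-0.0, -1.0, 0.01], [-0.007, 0.01, 1.0], [-1.0, 0.0, -0.007]] [-0.37  0.33  0.39  1.88 -0.14  0.95  1.65]
r 103.1641992232865 ang 131.14357274844693
103 [ -0. -44.  23.]; 110 [ -0. -32.  19.]; 117 [ -0. -21.  14.]; 124 [ -0. -10.   8.]; 131 [-0. -0.  0.]; 138 [ 0.  9. -9.]; 145 [  0.  16. -19.]; 152 [  0.  23. -30.]; 159 [  0.  28. -41.]; 166 [  0.  32. -53.]; 173 [  0.  34. -65.]; 180 [  1.  34. -78.]; 187 [  1.  33. -91.]; 194 [   1.   31. -103.]; 201 [   1.   27. -115.]; 208 [   1.   22. -126.]; 215 [   1.   15. -137.]; 222 [   1.    7. -147.]; 229 [   1.   -2. -155.]; 236 [   1.  -12. -163.];
```

Tracking is good, so on to p2.

```bash
python3 -m inch '0 4 -4 0 0 0 -1; 0 9 -9 0 0 0 -1; 0 13 -14 0 0 0 -1; 0 16 -19 0 0 0 -1; 0 20 -24 0 0 0 -1; 0 23 -30 0 0 0 -1; 0 26 -36 0 0 0 -1; 0 28 -41 0 0 0 -1';  python3 -c "from h import *;st()"
```

```text
time: 5.1
tool_pos: [0.461, -0.0366, 0.1096]
eef_rot: [-1.206, 1.22, 1.199]
ft_force: [1.6, 2.8, 3.6]
finger_gap: 0.0001
5.1 [ 0.461  -0.0366  0.1096] [1.56 2.82 3.64] 0.0001
[[-0.001, -1.0, 0.011], [-0.007, 0.011, 1.0], [-1.0, 0.001, -0.007]] [-0.31  0.28  0.41  1.95 -0.13  0.93  1.73]
r 103.56648458560473 ang 159.4273936104214
103 [ -1. -73.  65.]; 110 [ -1. -61.  61.]; 117 [ -0. -50.  56.]; 124 [ -0. -39.  49.]; 131 [ -0. -29.  42.]; 138 [ -0. -20.  33.]; 145 [ -0. -12.  23.]; 152 [-0. -6. 12.]; 159 [-0. -1.  1.]; 166 [  0.   3. -12.]; 173 [  0.   5. -24.]; 180 [  0.   6. -36.]; 187 [  0.   5. -49.]; 194 [  0.   2. -61.]; 201 [  1.  -2. -73.]; 208 [  1.  -7. -85.]; 215 [  1. -14. -95.]; 222 [   1.  -22. -105.]; 229 [   1.  -31. -114.]; 236 [   1.  -41. -121.];
```

```bash
python3 -m inch '0 1 -6 0 0 0 -1; 0 3 -12 0 0 0 -1; 0 4 -18 0 0 0 -1; 0 5 -24 0 0 0 -1; 0 6 -30 0 0 0 -1; 0 6 -36 0 0 0 -1; 0 6 -42 0 0 0 -1; 0 5 -48 0 0 0 -1';  python3 -c "from h import *;st()"
```

```text
time: 5.9
tool_pos: [0.455, -0.085, 0.1098]
eef_rot: [-1.206, 1.221, 1.199]
ft_force: [-0.5, 2.1, 3.9]
finger_gap: -0.0001
5.9 [ 0.455  -0.085   0.1098] [-0.46  2.07  3.9 ] -0.0001
[[-0.002, -1.0, 0.011], [-0.007, 0.011, 1.0], [-1.0, 0.002, -0.007]] [-0.23  0.29  0.44  1.95 -0.14  0.94  1.84]
r 103.672520137949 ang 186.66230194770122
103 [ -1. -79. 113.]; 110 [ -1. -67. 110.]; 117 [ -1. -55. 104.]; 124 [ -1. -44.  98.]; 131 [ -1. -34.  90.]; 138 [ -1. -26.  81.]; 145 [ -1. -18.  71.]; 152 [ -0. -11.  61.]; 159 [-0. -6. 49.]; 166 [-0. -3. 37.]; 173 [-0. -0. 25.]; 180 [-0.  0. 12.]; 187 [ 0. -1. -1.]; 194 [  0.  -3. -13.]; 201 [  0.  -7. -25.]; 208 [  0. -12. -36.]; 215 [  0. -19. -47.]; 222 [  0. -27. -57.]; 229 [  0. -36. -65.]; 236 [  0. -46. -73.];
```

```bash
python3 -m inch '0 -2 -7 0 0 0 -1; 0 -3 -13 0 0 0 -1; 0 -5 -19 0 0 0 -1; 0 -7 -25 0 0 0 -1; 0 -9 -30 0 0 0 -1; 0 -12 -36 0 0 0 -1; 0 -15 -42 0 0 0 -1; 0 -19 -47 0 0 0 -1';  python3 -c "from h import *;st()"
```

```text
time: 6.7
tool_pos: [0.4734, -0.133, 0.11]
eef_rot: [-1.205, 1.222, 1.2]
ft_force: [-0.5, 2.0, 2.9]
finger_gap: 0.0001
6.7 [ 0.4734 -0.133   0.11  ] [-0.45  2.03  2.86] 0.0001
[[-0.003, -1.0, 0.011], [-0.007, 0.011, 1.0], [-1.0, 0.003, -0.008]] [-0.13  0.34  0.45  1.88 -0.17  0.96  1.96]
r 103.66827686281582 ang 215.3512550781342
103 [ -1. -60. 161.]; 110 [ -1. -48. 157.]; 117 [ -1. -36. 152.]; 124 [ -1. -25. 146.]; 131 [ -1. -15. 138.]; 138 [ -1.  -7. 129.]; 145 [ -1.   1. 119.]; 152 [ -1.   8. 108.]; 159 [-1. 13. 97.]; 166 [-1. 16. 85.]; 173 [-0. 18. 72.]; 180 [-0. 19. 60.]; 187 [-0. 18. 47.]; 194 [-0. 16. 35.]; 201 [-0. 12. 23.]; 208 [-0.  7. 12.]; 215 [-0. -0.  1.]; 222 [ 0. -8. -9.]; 229 [  0. -17. -18.]; 236 [  0. -27. -25.];
```

```bash
python3 -m inch '0 -4 -5 0 0 0 -1; 1 -8 -9 0 0 0 -1; 1 -12 -14 0 0 0 -1; 1 -17 -18 0 0 0 -1; 1 -22 -22 0 0 0 -1; 1 -27 -25 0 0 0 -1; 1 -32 -28 0 0 0 -1; 1 -37 -31 0 0 0 -1'; python3 -m inch '0 -1 0 0 0 0 -1; 0 -1 0 0 0 0 -1; 0 -1 0 0 0 0 -1';  python3 -c "from h import *;st()"
```

```text
time: 7.5
tool_pos: [0.5104, -0.1648, 0.1091]
eef_rot: [-1.205, 1.222, 1.2]
ft_force: [-1.9, 0.9, 4.0]
finger_gap: 0.0
time: 7.8
tool_pos: [0.5118, -0.1655, 0.1093]
eef_rot: [-1.207, 1.222, 1.198]
ft_force: [-1.2, 0.1, 3.1]
finger_gap: -0.0001
7.8 [ 0.5118 -0.1655  0.1093] [-1.16  0.09  3.07] -0.0001
[[-0.002, -1.0, 0.011], [-0.009, 0.011, 1.0], [-1.0, 0.002, -0.009]] [-0.07  0.43  0.45  1.76 -0.21  1.    2.02]
r 103.40948124735802 ang 243.4457301007247
103 [ -2. -21. 193.]; 110 [ -2.  -9. 189.]; 117 [ -2.   3. 184.]; 124 [ -2.  13. 178.]; 131 [ -1.  23. 170.]; 138 [ -1.  32. 161.]; 145 [ -1.  40. 151.]; 152 [ -1.  46. 140.]; 159 [ -1.  51. 129.]; 166 [ -1.  55. 117.]; 173 [ -1.  57. 104.]; 180 [-1. 58. 92.]; 187 [-1. 57. 79.]; 194 [-0. 54. 67.]; 201 [-0. 51. 55.]; 208 [-0. 45. 44.]; 215 [-0. 39. 33.]; 222 [-0. 31. 23.]; 229 [-0. 22. 15.]; 236 [-0. 11.  7.];
```

Lift off.

```bash
python3 -m inch '-5 0 0 0 0 0 -1; -12 0 0 0 0 0 -1; -25 0 0 0 0 0 -1; -45 0 0 0 0 0 -1; -70 0 0 0 0 0 -1; -90 0 0 0 0 0 -1; -100 0 0 0 0 0 -1; -100 0 0 0 0 0 -1'; python3 -m inch '0 0 0 0 0 0 -1; 0 0 0 0 0 0 -1'
python3 - <<'E'
from h import *
st()
for n in("top","scene"): cv2.imwrite(f"pics/{n}2.png",arm.capture(n))
E
```

```text
time: 8.6
tool_pos: [0.5132, -0.165, 0.2114]
eef_rot: [-1.209, 1.22, 1.195]
ft_force: [-0.5, 0.5, -0.2]
finger_gap: 0.0002
time: 8.8
tool_pos: [0.5126, -0.1647, 0.2105]
eef_rot: [-1.208, 1.221, 1.196]
ft_force: [0.3, 1.0, -1.0]
finger_gap: -0.0003
8.8 [ 0.5126 -0.1647  0.2105] [ 0.25  0.97 -1.01] -0.0003
[[0.001, -1.0, 0.011], [-0.009, 0.011, 1.0], [-1.0, -0.001, -0.009]] [-0.1   0.33  0.48  1.63 -0.15  1.22  1.97]
r 102.32805777496223 ang 243.66721093569538
103 [ -2. -20. 192.]; 110 [ -2.  -8. 189.]; 117 [ -2.   3. 183.]; 124 [ -2.  14. 177.]; 131 [ -2.  24. 169.]; 138 [ -2.  33. 160.]; 145 [ -1.  41. 150.]; 152 [ -1.  47. 140.]; 159 [ -1.  52. 128.]; 166 [ -1.  56. 116.]; 173 [ -1.  58. 104.]; 180 [-1. 59. 91.]; 187 [-1. 58. 79.]; 194 [-1. 55. 66.]; 201 [-1. 51. 54.]; 208 [-0. 46. 43.]; 215 [-0. 39. 32.]; 222 [-0. 31. 22.]; 229 [-0. 22. 14.]; 236 [-0. 12.  6.];
```

View pics/scene2.png

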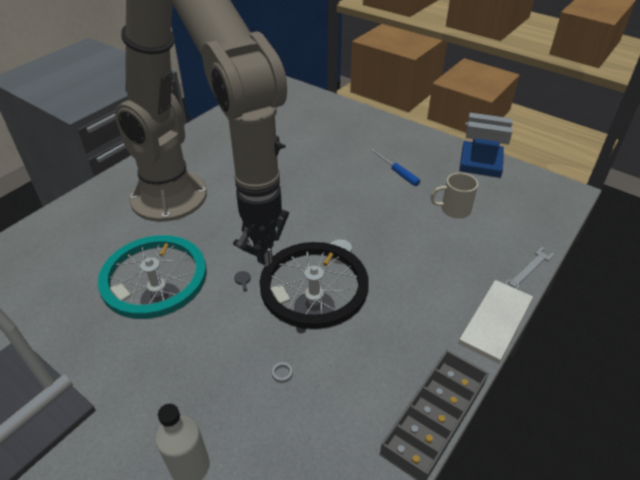

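The picture shows the wheel at (314,284) at its original height. Everything else I can see is where it was: key (243,278), lockring (282,372), tin (341,246), mug (460,194), screwdriver (400,170) and bottle (180,440).

```bash
python3 -c "
from cell import arm
print(arm.job_done())"
```

```text
the job is handed in; nothing more can be done
None
```

I ran the shut fingertips over the black wheel's rim from the valve to the reflector, about 140° counter-clockwise along the robot side. Then I lifted off and handed the job in at about 9 s; no verdict was reported.

- **Touch:** at every reading on the arc, the fingertips were within 2 mm of the rim's mid-width. The upward force was 2.9 to 4.7 N and the wheel sank about 4 to 5 mm, judged from the tool height. I read these only at the end of each move, roughly at p0 to p5, not continuously.
- **After lift-off:** by eye in the scene picture, the wheel is back at its free height and the visible bystanders have not moved. I did not measure this. I took a closing top view but did not look at it, and I did not check the jar under the spokes separately.
- **Disagreement:** the wheel centre from the scene camera was 6 to 8 mm off the top camera's in each axis, probably because the rim's side wall blurred the scene outline. I used the top-camera fit. Its valve-to-reflector angle came out at 140° against the stated 139°, and I felt contact at about the expected height.

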